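# Shut one valve in a crowded bank and cap it

### The job

Shut the bar-handled valve on the manifold: turn its bar clockwise until you feel it come up against its seat, then nip it up snugly, firm but never forced. Then lock it out by setting the grey cap squarely down over its handle and letting go. Do not brush the round knobs close on either side, and leave them, the bowl, the jar and the spatula as they are.

Things in the scene. Friction and masses are not known exactly. Their poses are not given: they have to be found in the camera images.
- manifold: Aluminium valve manifold fixed on the counter, 90 x 270 x 40 mm (x, y, z). Origin: centre of its underside. Four valves stand in a row along its y, at y = -90, -30, 30, 90 mm, x = 0. The bar-handled one is either inner one; the others have round knobs. On the block each valve has a steel flange, 58 mm across, top 46 mm above the counter, then a neck 22 mm across, 10 mm high.
- bar: Handle of the valve to shut: black plastic bar 40 mm long (x), 12 mm thick (y), 28 mm high (z up). Origin: centre of its underside, on the vertical axis it turns about, 56 mm above the counter. Starts 0 to 0.3 rad clockwise of the manifold's x. Shuts clockwise seen from above (yaw falls). Friction 0.06 N m. It meets its seat 0.4 to 1.1 rad on: this varies and cannot be seen.
- bar_top (a point): Centre of the bar handle's top face, on its turning axis, 84 mm above the counter; axes as bar. On the seat the torque rises by about 1.6 N m per rad. Snug: 0.12 to 0.34 N m on the seat, best 0.22, kept for half a second; 0.38 damages it. The friction adds to the torque you feel while turning, and can take from it when standing still. Let go, the bar springs back about 0.1 rad and stays shut.
- seat: Springy seat inside the bar-handled valve, hidden in the block. Origin on the valve's axis, 40 mm above the counter. Its pose does not tell where the stem meets it. The stem bears on it 12.7 mm from the axis: 1 N on it is 0.0127 N m of seating torque.
- knob_a: Round black fluted knob, 36 mm in diameter and 26 mm high, at one end of the row. Origin: centre of its underside on its axis, 56 mm above the counter. Turns easily; must not be touched.
- knob_b: Round black fluted knob like knob_a, on the other inner valve.
- knob_c: Round black fluted knob like knob_a, at the other end of the row.
- cap: Grey plastic lock-out cap, about 100 g, standing on the counter open side down: a round cup turned over, 56 mm across outside, 48 mm inside, 46 mm high (42 mm deep), with a flat upright fin on top, 34 mm long (x), 12 mm thick (y), 26 mm high. Origin: centre of its open rim. z: up. In place its rim stands on the flange, 46 mm above the counter, with the bar inside; any yaw will do.
- cap_fin (a point): Centre of the top of the cap's fin, 72 mm above the cap's rim; x along the fin.
- bowl: Stainless bowl, 140 mm in diameter and 60 mm high, loose on the counter. Leave alone.
- jar: Small amber jar, 56 mm in diameter and 85 mm high, loose on the counter. Leave alone.
- spatula: Spatula lying on the counter, at the robot's left. Leave alone.
Not all that is in view belongs to the job. Leave any pink look-alike of the cap alone.

How it is judged:
On the way, in this order (a step that is already met when the one before it is completed fails the run):
1. the bar-handled valve is nipped up on its seat (stem presses the seat with over 8 N, 0.10 N m, for 0.2 s) (contact force between bar and seat above 8 N), for 0.2 s.
2. the cap stands over the bar handle, on the flange (horizontal distance between cap and bar below 0.006 m and z of cap in the frame of bar below -0.006 m), for 0.2 s.
At the end, for the whole second after the job is handed in: The valve is still shut (its stem rests on the seat with over 1 N), and the cap stands upright (within 0.08 rad) and still over the bar handle, its rim down on the flange (within 4 mm) and centred within 6 mm (all of step 2 and contact force between bar and seat above 1 N and angle between cap's own z axis and vertical below 0.08 rad and linear speed of cap below 0.02 m/s); the robot touches nothing.
It fails at once if the valve's seat is forced (stem presses it with over 30 N, 0.38 N m) (contact force between bar and seat above 30 N).
It fails at once if a neighbouring round knob is brushed (over 1 N) by anything (contact force between any of knob_a, knob_b, knob_c and anything else above 1 N).
It fails at once if the bowl, jar or spatula is moved by over 15 mm (distance of any of bowl, jar, spatula from where it was at the start of the episode above 0.015 m).
It also fails if it takes over 70 s, if anything falls off the work surface, if the arm or the gripper's body presses on something with over 40 N, if the wrist force passes 120 N, or if a joint passes its speed limit or range.

### The arm

A 7-joint arm with a two-finger parallel gripper is mounted at the origin on the work surface. World frame = base frame: x ahead of the robot, y to its left, z up, the work surface at z = 0. Lengths are in m, angles in rad, forces in N, time in s.
With the tool pointing down it reaches from about 0.425 to 0.875 m from the base axis. Payload 4.7 kg.
Tool frame: the origin (TCP) lies midway between the tips of the shut fingers; the grasp point (between the pads) lies 19 mm behind it; z points along the fingers, y is the line along which they close (so a half turn about z gives the same grasp; the last joint's range is limited). The gripper opens to 87 mm and grips with 3 to 60 N. Pads are 19 mm wide; open, the fingers measure 117 mm over their backs; the gripper's body (75 mm by 190 mm) begins 51 mm behind the grasp point.
Start: joints at [-1.109, 0.321, -0.07, 1.45, 0.023, 1.371, -0.057], TCP at [0.281, 0.586, 0.223] pointing down, gripper open.
Joint ranges: [-2.86, 2.86], [-0.3, 2.09], [-1.38, 1.24], [0.06, 2.45], [-1.56, 4.7], [0.09, 2.05], [-2.69, 2.69]. Speed limits (rad/s): [2.57, 2.57, 3.14, 3.14, 3.14, 3.14, 3.14].

### API

Orientations are given as a rotation vector (axis times angle).
In Python, from bench import ctrl gives the robot as it stands. The module is installed in compiled form; this text tells all that it offers.
- The arm moves only by the shell command python3 -m handwheel 'ROWS' [FORCE]. ROWS is JSON, a list of rows, each a list of 7 numbers: the finger opening in m, from 0 to 0.087, then the shift along the tool's x, y, z in m, then the turn, a rotation vector about the tool's x, y, z in degrees. A call has 1 to 12 rows; each row shifts and turns the commanded pose from where the row before left it, along the tool's axes as they then stand; what a row does not reach is not made up. A row lasts 1/8 s, in which the tool goes at most 62.5 mm and 10.7 degrees, less where a joint would pass 70% of its speed; a pose out of reach is approached as far as the arm can. A call is refused whole if a number of a shift passes 0.0625 or a number of a turn 10.7, either way. A call with a gripper value outside its range is refused whole. The fingers move at their own pace and stop on an object; FORCE is the grip in N (left out, the last holds). Time passes only in rows, so rows that do not move let the fingers close. It gives the time, the measured TCP pose, the force, the opening and the grip force at its end, in the units of the state.
- ctrl.get_state(): the state, without advancing time (a new reading comes with each control period).
- ctrl.get_image(name): name is "scene" or "top" or "wrist"; returns (picture, depth): 400x640x3 uint8, blue, green, red; 400x640 float32, m along the optical axis (not along the pixel's ray), 0 where there is no reading.
- ctrl.camera_info(name): a dict with "intrinsics" (3x3 intrinsics, pixels), "R" (3x3) and "t" (3): a world point X has camera coordinates R X + t. Camera axes: x right, y down, z forward; pixel columns grow to the right and rows downward; lengths in m; the calibration is good to about 2 mm. A picture is of the moment at which its call begins: read the wrist's pose just before it. camera_info takes no time and is no camera call; for the wrist camera it gives the pose at the moment of the call.
- ctrl.close_job(): hands the job in; it is judged then, once.
The state is a dict: "time": time; "joint_positions": joint angles; "qd": joint speeds; "joint_torque": joint torques, N m; "position": TCP position; "tool_rot": TCP orientation; "ft_force": force on the tool from outside, world axes, zero at the start; "torque": the same for the moment, N m; "grip_width": opening from 0.0 (shut) to 1.0 (fully open); "grip_force": force on a finger pad.
Only numpy, scipy, OpenCV 4.12 (cv2) and the standard library are available. Lean on these libraries where they do the work, as an engineer would, in place of code of your own. Each camera call takes 0.05 s, during which the arm holds its last target. There are 200 camera calls.

## Working session

There is one attempt and no reset: what is moved stays moved. The work goes in short steps, Python scripts to look and compute and a shell command to move; the robot and the scene stay as the last step left them, time stands still between calls to the robot, and variables do not carry over. Pictures are saved under pics/ and viewed, at most 10 in all, crops included, and the job is handed in when it is done.

```bash
mkdir -p pics
python3 - <<'E'
from bench import ctrl
import cv2,numpy as np
s=ctrl.get_state();print({k:np.round(v,3).tolist() for k,v in s.items()})
for n in("scene","top"):
    im,d=ctrl.get_image(n);cv2.imwrite(f"pics/{n}1.png",im);np.save(f"pics/{n}1.npy",d)
    c=ctrl.camera_info(n);print(n,np.round(c["intrinsics"],1).tolist(),np.round(c["R"],3).tolist(),np.round(c["t"],3).tolist())
E
```

```text
{'time': 0.0, 'joint_positions': [-1.109, 0.322, -0.07, 1.452, 0.023, 1.371, -0.057], 'qd': [-0.001, -0.001, 0.0, -0.0, 0.001, -0.0, -0.001], 'joint_torque': [0.001, -49.129, -0.403, -31.252, -0.064, 0.044, 0.0], 'position': [0.281, 0.585, 0.221], 'tool_rot': [-0.697, -3.063, 0.003], 'ft_force': [-0.505, -0.055, -0.148], 'torque': [0.012, 0.014, -0.017], 'grip_force': 0.0, 'grip_width': 0.995}
scene [[449.1, 0.0, 323.0], [0.0, 449.1, 199.7], [0.0, 0.0, 1.0]] [[-0.832, 0.555, 0.009], [0.426, 0.649, -0.63], [-0.356, -0.52, -0.776]] [0.445, -0.196, 1.553]
top [[387.0, 0.0, 322.4], [0.0, 387.0, 198.4], [0.0, 0.0, 1.0]] [[0.062, -0.998, -0.0], [-0.976, -0.061, -0.208], [0.208, 0.013, -0.978]] [0.005, 0.544, 1.073]
```

View pics/top1.png

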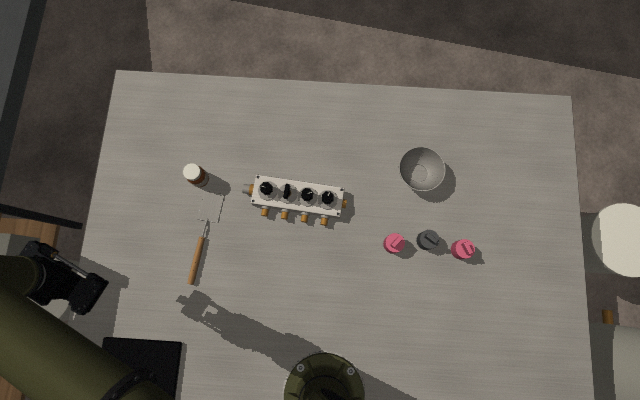

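View pics/scene1.png

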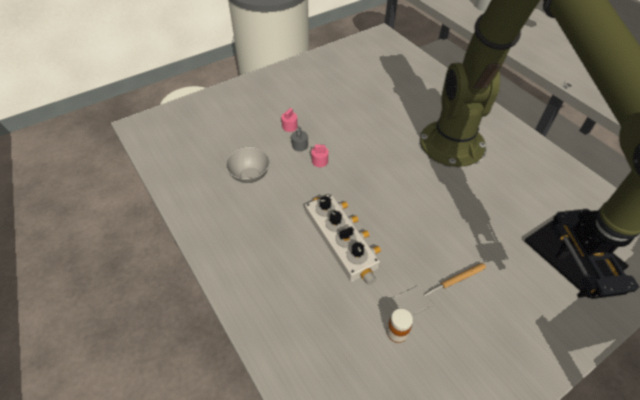

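Top view: valves at (267,188) round, (287,190) bar, (308,195) and (327,198) round. Grey cap at (428,239), with pink look-alikes at (394,243) and (463,249). Bowl is at (422,170), jar at (196,175) and spatula at (197,255). I'll check the choice in one close crop and measure it.

```bash
cat > h.py <<'E'
from bench import ctrl
import cv2,numpy as np
from scipy.spatial.transform import Rotation as Ro
def cloud(n,d=None,im=None):
    c=ctrl.camera_info(n)
    if d is None: im,d=ctrl.get_image(n)
    K,R,t=map(np.array,(c["intrinsics"],c["R"],c["t"]))
    v,u=np.mgrid[:400,:640]
    P=np.stack([(u-K[0,2])/K[0,0]*d,(v-K[1,2])/K[1,1]*d,d],-1)
    return im,d,(P-t)@R
def proj(n,X):
    c=ctrl.camera_info(n);p=np.array(c["intrinsics"])@(np.array(c["R"])@X+np.array(c["t"]));return p[:2]/p[2]
def st():
    s=ctrl.get_state();R=Ro.from_rotvec(s["tool_rot"]).as_matrix()
    return s,np.array(s["position"]),R
E
python3 - <<'E'
from h import *
im=cv2.imread("pics/top1.png");d=np.load("pics/top1.npy")
_,_,P=cloud("top",d,im)
for nm,(u,v) in dict(k1=(267,188),bar=(287,190),k2=(308,195),k3=(327,198),cap=(428,239),p1=(394,243),p2=(463,249),bowl=(422,170),jar=(196,175)).items():
    w=P[v-14:v+15,u-14:u+15].reshape(-1,3);z=w[:,2];print(nm,P[v,u].round(3),"zmax",np.percentile(z,98).round(3), "hi-mean", w[z>np.percentile(z,98)-.008].mean(0).round(3))
m=(P[...,2]>.03)&(P[...,2]<.05)&(abs(P[...,0]-P[190,287][0])<.15)
r=np.zeros((400,640),bool);r[165:225,235:355]=1;q=P[m&r][:,:2].astype(np.float32)
print("block",cv2.minAreaRect(q))
a=cv2.resize(im[165:225,240:350],None,fx=5,fy=5,interpolation=2);b=cv2.resize(im[220:268,378:480],(550,259),interpolation=2)
cv2.imwrite("pics/crop1.png",np.vstack([a,b]))
E
```

```text
k1 [0.559 0.199 0.08 ] zmax 0.084 hi-mean [0.558 0.202 0.092]
bar [0.555 0.141 0.087] zmax 0.086 hi-mean [0.543 0.136 0.133]
k2 [0.546 0.08  0.08 ] zmax 0.083 hi-mean [0.541 0.08  0.116]
k3 [0.54  0.025 0.083] zmax 0.085 hi-mean [0.536 0.025 0.119]
cap [ 0.443 -0.27   0.058] zmax 0.074 hi-mean [ 0.432 -0.247  0.176]
p1 [ 0.425 -0.171  0.071] zmax 0.073 hi-mean [ 0.423 -0.166  0.129]
p2 [ 0.422 -0.372  0.049] zmax 0.072 hi-mean [ 0.421 -0.365  0.104]
bowl [ 0.664 -0.264  0.004] zmax 0.039 hi-mean [ 0.649 -0.268  0.108]
jar [0.584 0.407 0.084] zmax 0.088 hi-mean [0.591 0.418 0.095]
block ((0.5398408770561218, 0.12599433958530426), (0.31472909450531006, 0.1183093786239624), 84.58650207519531)
```

View pics/crop1.png

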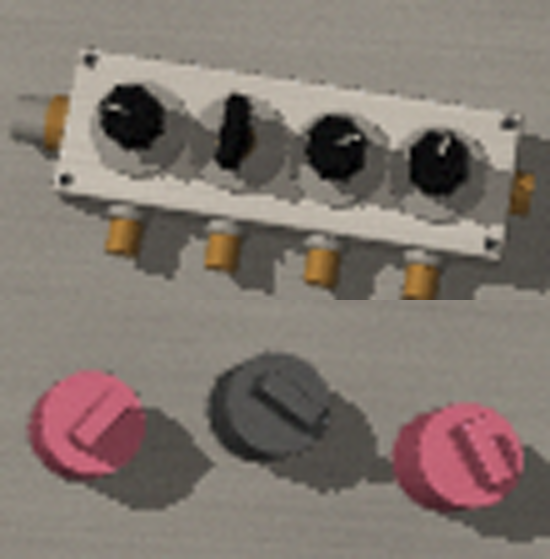

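The crop confirms it: the bar handle is the second valve from the left at (287,190), with round knobs on the other three. The plain grey cap sits between the two pink ones. I'll move over the bar for a wrist look.

```bash
python3 -m handwheel '[[0.03,-0.022,-0.014,-0.003,0,0,0],[0.03,-0.044,-0.028,-0.003,0,0,0],[0.03,-0.044,-0.028,-0.003,0,0,0],[0.03,-0.044,-0.028,-0.003,0,0,0],[0.03,-0.044,-0.028,-0.003,0,0,0],[0.03,-0.044,-0.028,-0.003,0,0,0],[0.03,-0.044,-0.028,-0.003,0,0,0],[0.03,-0.044,-0.028,-0.003,0,0,0],[0.03,-0.044,-0.028,-0.003,0,0,0],[0.03,-0.044,-0.028,-0.003,0,0,0],[0.03,-0.022,-0.014,0,0,0,0],[0.03,0,0,0,0,0,-10]]' 20
python3 -m handwheel '[[0.03,0,0,0,0,0,0],[0.03,0,0,0,0,0,0]]'
python3 - <<'E'
from h import *
s,p,R=st();print(p.round(4),R.round(3).tolist(),np.round(s["joint_positions"],2),np.round(s["ft_force"],2),np.round(s["torque"],3))
im,d,P=cloud("wrist");cv2.imwrite("pics/w1.png",im);np.save("pics/w1.npy",P)
print(proj("wrist",np.array([.555,.141,.084])))
E
```

```text
time: 1.6
position: [0.5578, 0.1374, 0.2527]
tool_rot: [0.433, 3.111, -0.002]
ft_force: [0.6, 1.4, -0.0]
grip_width: 0.348
grip_force: 0.0
time: 1.85
position: [0.5565, 0.1426, 0.2526]
tool_rot: [-0.432, -3.112, -0.0]
ft_force: [-0.6, -0.3, -0.0]
grip_width: 0.343
grip_force: 0.0
[0.5565 0.1426 0.2526] [[-0.962, 0.273, -0.0], [0.273, 0.962, 0.0], [0.0, 0.0, -1.0]] [-0.54  0.15  0.27  1.61 -0.04  1.39  1.03] [-0.55 -0.31 -0.03] [0.031 0.009 0.009]
[319.88424338 181.63294274]
```

View pics/w1.png

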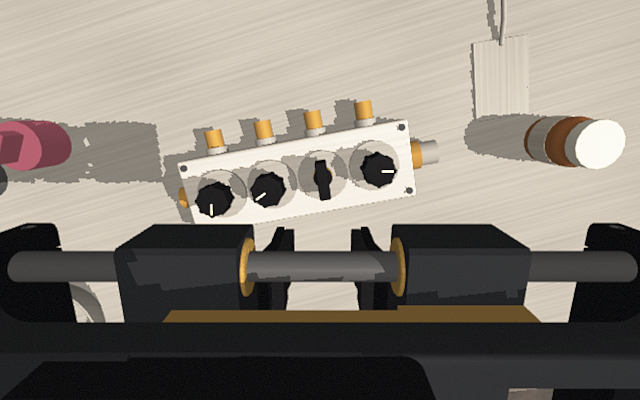

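Wrist view: bar at (322,180), knobs at (378,170), (268,189) and (215,199). Next I'll segment the bar and the knobs by height.

Run:
```python
from h import *
P=np.load("pics/w1.npy");im=cv2.imread("pics/w1.png")
C={}
for nm,(u,v) in dict(a=(378,170),bar=(322,180),b=(268,189),c=(215,199)).items():
    c=P[v,u][:2]
    w=P[v-24:v+25,u-24:u+25].reshape(-1,3);g=im[v-24:v+25,u-24:u+25].reshape(-1,3).max(1)
    q=w[(abs(w[:,2]-P[v,u,2])<.006)&(np.linalg.norm(w[:,:2]-c,axis=1)<.03)]
    (x,y),wh,an=r=cv2.minAreaRect(q[:,:2].astype(np.float32))
    ev,V=np.linalg.eigh(np.cov(q[:,:2].T));ax=V[:,1]*np.sign(V[0,1]);C[nm]=np.array([x,y])
    print(nm,P[v,u].round(4),np.round(r[0],4),np.round(wh,4),round(an,1),"mean",q.mean(0).round(4),"yaw",round(np.arctan2(ax[1],ax[0]),3),len(q))
k=np.array([C['a'],C['b'],C['c']]);print("bar from row:",(C['a']+C['b'])/2, "dists",np.linalg.norm(np.diff(k,axis=0),axis=1))
dd=C['a']-C['c'];print("manifold x yaw",np.arctan2(dd[1],dd[0])-np.pi/2)
```

```text
a [0.5599 0.2014 0.0826] [0.561  0.2032] [0.0331 0.0336] 52.6 mean [0.5606 0.203  0.081 ] yaw 0.502 839
bar [0.5541 0.1432 0.0832] [0.5553 0.1436] [0.012  0.0397] 82.7 mean [0.5547 0.1438 0.083 ] yaw -0.131 439
b [0.5482 0.0861 0.0813] [0.5501 0.084 ] [0.0331 0.0336] 42.1 mean [0.5494 0.0845 0.0809] yaw -0.946 808
c [0.5433 0.0284 0.0799] [0.5445 0.0242] [0.0335 0.0341] 4.0 mean [0.5439 0.0255 0.0808] yaw -1.206 828
bar from row: [0.55553126 0.14358383] dists [0.11965008 0.06008092]
manifold x yaw -0.09221307584887306
```

```bash
python3 -m handwheel '[[0.028,0.001,0.001,0.03,0,0,-8.4],[0.028,0,0,0.05,0,0,0],[0.028,0,0,0.03,0,0,0],[0.028,0,0,0,0,0,0],[0.028,0,0,0,0,0,0]]'
python3 - <<'E'
from h import *
s,p,R=st();e=np.array([.5555,.1436,.062])-p;print(p.round(4),"tool err",(R.T@e).round(4),"y ang",np.arctan2(R[1,1],R[0,1])-np.pi/2,"tilt",R[2].round(4),np.round(s["ft_force"],2),np.round(s["torque"],3))
im,d,P=cloud("wrist");cv2.imwrite("pics/w2.png",im)
m=(P[...,2]>.076)&(P[...,2]<.09)&(np.linalg.norm(P[...,:2]-[.5555,.1436],axis=2)<.028)
q=P[m];r=cv2.minAreaRect(q[:,:2].astype(np.float32));print(len(q),r,q.mean(0))
E
```

```text
time: 2.52
position: [0.557, 0.1447, 0.1441]
tool_rot: [0.199, 3.133, 0.001]
ft_force: [0.5, 0.4, 0.6]
grip_width: 0.32
grip_force: 0.0
[0.557  0.1447 0.1441] tool err [ 0.0015 -0.0013  0.0821] y ang -0.12686040996231251 tilt [-0.002  0.001 -1.   ] [0.53 0.41 0.63] [ 0.048 -0.007  0.011]
928 ((0.5553271770477295, 0.14333994686603546), (0.011677194386720657, 0.03971268981695175), 82.77594757080078) [0.55451299 0.14353742 0.08299401]
```

```bash
python3 -m handwheel '[[0.028,0.0015,-0.0013,0.03,0,0,0],[0.028,0,0,0.03,0,0,0],[0.028,0,0,0.022,0,0,0],[0.028,0,0,0,0,0,0],[0.028,0,0,0,0,0,0]]'
python3 - <<'E'
from h import *
s,p,R=st();print(p.round(4),np.round(s["ft_force"],2),np.round(s["torque"],3))
E
python3 -m handwheel '[[0.0,0,0,0,0,0,0],[0.0,0,0,0,0,0,0],[0.0,0,0,0,0,0,0],[0,0,0,0,0,0,0]]' 25
python3 - <<'E'
from h import *
s,p,R=st();print(p.round(4),np.round(s["ft_force"],2),np.round(s["torque"],3),s["grip_width"],s["grip_force"],np.arctan2(R[1,1],R[0,1])-np.pi/2,(R.T@np.array(s["ft_force"])).round(2))
E
```

```text
time: 3.2
position: [0.556, 0.1436, 0.0625]
tool_rot: [0.199, 3.132, 0.002]
ft_force: [0.2, 0.3, 0.9]
grip_width: 0.321
grip_force: 0.0
[0.556  0.1436 0.0625] [0.25 0.33 0.9 ] [ 0.019 -0.014 -0.032]
time: 3.7
position: [0.555, 0.1433, 0.0614]
tool_rot: [0.199, 3.134, 0.001]
ft_force: [-0.6, -0.8, 4.2]
grip_width: 0.132
grip_force: 25.0
[0.555  0.1433 0.0614] [-0.57 -0.78  4.2 ] [-0.02   0.129 -0.03 ] 0.13240005924820242 25.000710119493306 -0.1266074744776935 [ 0.46 -0.84 -4.2 ]
```

```bash
cat > r.py <<'E'
from h import *
s,p,R=st();print("yaw",round((np.arctan2(R[1,1],R[0,1])-np.pi/2),4),"Tz",round(s["torque"][2],3),"F",np.round(s["ft_force"],2),"p",p.round(4),"j7",round(s["joint_positions"][6],2),"gf",round(s["grip_force"],1))
E
python3 -m handwheel '[[0,0,0,0,0,0,2],[0,0,0,0,0,0,2],[0,0,0,0,0,0,2],[0,0,0,0,0,0,2],[0,0,0,0,0,0,2]]' >/dev/null; python3 r.py
python3 -m handwheel '[[0,0,0,0,0,0,2],[0,0,0,0,0,0,2],[0,0,0,0,0,0,2],[0,0,0,0,0,0,2],[0,0,0,0,0,0,2]]'>/dev/null; python3 r.py
```

```text
yaw -0.3031 Tz 0.072 F [-1.33  0.62  6.22] p [0.555  0.1434 0.0613] j7 1.04 gf 25.0
yaw -0.4776 Tz 0.097 F [-0.58  0.46  5.21] p [0.5551 0.1435 0.0613] j7 0.88 gf 25.0
```

```bash
python3 -m handwheel '[[0,0,0,0,0,0,2],[0,0,0,0,0,0,2]]'>/dev/null; python3 r.py
python3 -m handwheel '[[0,0,0,0,0,0,2],[0,0,0,0,0,0,2]]'>/dev/null; python3 r.py
```

```text
yaw -0.5475 Tz 0.074 F [-1.21 -0.26  6.04] p [0.5551 0.1435 0.0613] j7 0.81 gf 25.0
yaw -0.6173 Tz 0.114 F [-0.32  0.48  4.97] p [0.5551 0.1435 0.0613] j7 0.74 gf 25.0
```

```bash
python3 -m handwheel '[[0,0,0,0,0,0,2],[0,0,0,0,0,0,2]]'>/dev/null; python3 r.py
```

```text
yaw -0.6871 Tz 0.085 F [-0.11  0.13  5.73] p [0.5551 0.1436 0.0613] j7 0.68 gf 25.0
```

```bash
python3 -m handwheel '[[0,0,0,0,0,0,2],[0,0,0,0,0,0,2]]'>/dev/null; python3 r.py
```

```text
yaw -0.7569 Tz 0.028 F [-0.76  0.1   5.65] p [0.5551 0.1436 0.0613] j7 0.61 gf 25.0
```

```bash
python3 -m handwheel '[[0,0,0,0,0,0,2],[0,0,0,0,0,0,2]]'>/dev/null; python3 r.py
```

```text
yaw -0.8267 Tz 0.051 F [-0.61  0.61  4.68] p [0.5552 0.1436 0.0613] j7 0.54 gf 25.0
```

```bash
cat > r.py <<'E'
from h import *
T=[]
for i in range(6):
    s,p,R=st();T.append(s["torque"][2]);ctrl.get_image("wrist")
print("yaw",round((np.arctan2(R[1,1],R[0,1])-np.pi/2),4),"Tz",np.mean(T).round(3),np.round(T,3),"F",np.round(s["ft_force"],2),"gf",round(s["grip_force"],1))
E
python3 r.py; python3 -m handwheel '[[0,0,0,0,0,0,2],[0,0,0,0,0,0,2]]'>/dev/null; python3 r.py
```

```text
yaw -0.8259 Tz -0.022 [ 0.051 -0.005  0.01  -0.087 -0.028 -0.071] F [-0.59  0.52  5.34] gf 25.0
yaw -0.8957 Tz -0.04 [ 0.071 -0.064 -0.096 -0.081 -0.039 -0.032] F [-0.37  0.16  4.65] gf 25.0
```

```bash
python3 -m handwheel '[[0,0,0,0,0,0,2],[0,0,0,0,0,0,2]]'>/dev/null; python3 r.py
```

```text
yaw -0.9654 Tz -0.008 [ 0.055  0.038 -0.021 -0.018 -0.046 -0.056] F [-0.19  0.69  4.36] gf 25.0
```

```bash
python3 -m handwheel '[[0,0,0,0,0,0,2],[0,0,0,0,0,0,2]]'>/dev/null; python3 r.py
```

```text
yaw -1.0354 Tz 0.048 [ 0.14   0.049  0.093  0.018  0.012 -0.024] F [-0.65  0.4   5.27] gf 25.0
```

```bash
python3 -m handwheel '[[0,0,0,0,0,0,2],[0,0,0,0,0,0,2]]'>/dev/null; python3 r.py
```

```text
yaw -1.105 Tz 0.108 [0.239 0.15  0.119 0.058 0.068 0.016] F [-1.04  0.71  5.59] gf 25.0
```

```bash
python3 r.py; python3 -m handwheel '[[0,0,0,0,0,0,1],[0,0,0,0,0,0,1]]'>/dev/null; python3 r.py; python3 r.py
```

```text
yaw -1.105 Tz 0.054 [0.015 0.044 0.106 0.051 0.048 0.058] F [-0.03 -0.13  5.24] gf 25.0
yaw -1.1395 Tz 0.199 [0.225 0.159 0.187 0.211 0.198 0.216] F [-1.3  -0.37  5.99] gf 25.0
yaw -1.1395 Tz 0.166 [0.172 0.163 0.188 0.178 0.144 0.152] F [-0.25  0.33  6.27] gf 25.0
```

```bash
python3 -m handwheel '[[0,0,0,0,0,0,0.5],[0,0,0,0,0,0,0.5]]'>/dev/null; python3 r.py; python3 -m handwheel '[[0,0,0,0,0,0,0],[0,0,0,0,0,0,0],[0,0,0,0,0,0,0],[0,0,0,0,0,0,0]]' >/dev/null; python3 r.py
```

```text
yaw -1.1568 Tz 0.202 [0.219 0.188 0.216 0.192 0.201 0.193] F [0.13 0.74 5.13] gf 25.0
yaw -1.1568 Tz 0.196 [0.185 0.199 0.225 0.174 0.22  0.172] F [-0.77  0.35  4.68] gf 25.0
```

```bash
python3 -m handwheel '[[0.032,0,0,0,0,0,0],[0.032,0,0,0,0,0,0],[0.032,0,0,0,0,0,0],[0.032,0,0,-0.02,0,0,0],[0.032,0,0,-0.05,0,0,0],[0.032,0,0,-0.06,0,0,0],[0.032,0,0,-0.05,0,0,0],[0.032,0,0,-0.02,0,0,0],[0.032,0,0,0,0,0,0]]'
python3 - <<'E'
from h import *
s,p,R=st()
im,d,P=cloud("wrist")
m=(P[...,2]>.076)&(P[...,2]<.09)&(np.linalg.norm(P[...,:2]-[.5555,.1436],axis=2)<.026)
q=P[m];r=cv2.minAreaRect(q[:,:2].astype(np.float32));ev,V=np.linalg.eigh(np.cov(q[:,:2].T));print("bar",len(q),r,q.mean(0),np.arctan2(V[1,1],V[0,1]))
P=cloud("top")[2]
q=P[230:250,416:442].reshape(-1,3)
for lo,hi in((.062,.08),(.04,.055)):
    w=q[(q[:,2]>lo)&(q[:,2]<hi)];print("cap",lo,len(w),cv2.minAreaRect(w[:,:2].astype(np.float32)),w.mean(0).round(4))
e=np.array([.435,-.265,.25])-p;print(p,R.round(3).tolist(),"tool",(R.T@e).round(4),np.round(s["joint_positions"],2))
E
```

```text
time: 12.32
position: [0.5555, 0.1433, 0.262]
tool_rot: [1.716, 2.629, 0.005]
ft_force: [-0.1, 1.0, -0.4]
grip_width: 0.366
grip_force: 0.0
bar 416 ((0.5558663606643677, 0.14403773844242096), (0.011904588900506496, 0.039377808570861816), 33.24905776977539) [0.55557106 0.14460721 0.08297063] 2.148773241513436
cap 0.062 62 ((0.4455476999282837, -0.2765907943248749), (0.034185029566287994, 0.012708451598882675), 56.27565002441406) [ 0.445  -0.2756  0.0707]
cap 0.04 222 ((0.4450829327106476, -0.2760264575481415), (0.05237504839897156, 0.05278858542442322), 2.8498260974884033) [ 0.4444 -0.2741  0.0464]
[0.55550222 0.14330338 0.26201813] [[-0.402, 0.915, 0.003], [0.915, 0.402, 0.001], [-0.0, 0.004, -1.0]] tool [-0.3253 -0.2747  0.0111] [-0.68  0.14  0.43  1.61 -0.06  1.41  0.17]
```

```bash
python3 -m handwheel '[[0.032,-0.02,-0.016,0,0,0,0],[0.032,-0.034,-0.027,0,0,0,0],[0.032,-0.034,-0.027,0,0,0,0],[0.032,-0.034,-0.027,0,0,0,0],[0.032,-0.034,-0.027,0,0,0,0],[0.032,-0.034,-0.027,0,0,0,0],[0.032,-0.034,-0.027,0,0,0,0],[0.032,-0.034,-0.027,0,0,0,0],[0.032,-0.034,-0.027,0,0,0,0],[0.032,-0.034,-0.027,0,0,0,0],[0.032,-0.014,-0.011,0,0,0,0],[0.032,0,0,0,0,0,9.6]]' >/dev/null
python3 -m handwheel '[[0.032,0,0,0.02,0,0,9.6],[0.032,0,0,0.02,0,0,9.6],[0.032,0,0,0.02,0,0,9.6],[0.032,0,0,0.02,0,0,9.6],[0.032,0,0,0.02,0,0,9.5],[0.032,0,0,0,0,0,0],[0.032,0,0,0,0,0,0]]'
cat > c.py <<'E'
from h import *
import sys
s,p,R=st();im,d,P=cloud("wrist");cv2.imwrite(sys.argv[1],im)
n=np.linalg.norm(P[...,:2]-[.4453,-.2763],axis=2)
ch=im.max(2).astype(int)-im.min(2)
for lo,hi in((.062,.08),(.038,.055)):
    q=P[(P[...,2]>lo)&(P[...,2]<hi)&(n<.036)&(ch<40)]
    r=cv2.minAreaRect(q[:,:2].astype(np.float32));print(len(q),r,q.mean(0).round(4))
    if lo>.06: t=np.array([*r[0],.049])
print("p",p.round(4),"tool err",(R.T@(t-p)).round(4),"y ang deg",np.degrees(np.arctan2(R[1,1],R[0,1])),"proj",proj("wrist",t),np.round(s["joint_positions"],2))
E
python3 c.py pics/w3.png
```

```text
time: 14.8
position: [0.4436, -0.2774, 0.1607]
tool_rot: [-2.769, -1.483, 0.0]
ft_force: [0.7, 0.5, -0.4]
grip_width: 0.368
grip_force: 0.0
633 ((0.447322279214859, -0.2771170437335968), (0.033260177820920944, 0.01194739155471325), 55.34671401977539) [ 0.4478 -0.2764  0.0708]
2426 ((0.4472249746322632, -0.27723023295402527), (0.05489154905080795, 0.05505646392703056), 8.60348892211914) [ 0.4484 -0.2753  0.0451]
p [ 0.4436 -0.2774  0.1607] tool err [0.0023 0.003  0.1117] y ang deg -33.65701549537116 proj [324.53471473 194.22655278] [-0.29  0.11  0.86  1.87 -0.09  1.2   0.01]
```

View pics/w3.png

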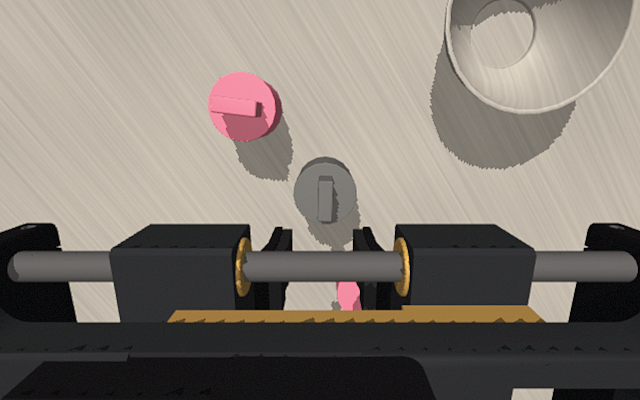

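Grey cap at (325,190) with its fin in line with the tool. Pink ones are at (243,105) and (347,295), and the bowl is upper right. I'll go down and grip.

```bash
python3 -m handwheel '[[0.032,0.0023,0.003,0.03,0,0,0.8],[0.032,0,0,0.05,0,0,0],[0.032,0,0,0.0315,0,0,0],[0.032,0,0,0,0,0,0],[0.032,0,0,0,0,0,0],[0,0,0,0,0,0,0],[0,0,0,0,0,0,0],[0,0,0,0,0,0,0],[0,0,0,0,0,0,0]]' 30
python3 -m handwheel '[[0,0,0,-0.01,0,0,0],[0,0,0,-0.03,0,0,0],[0,0,0,-0.05,0,0,0],[0,0,0,-0.05,0,0,0],[0,0,0,-0.02,0,0,0],[0,0,0,0,0,0,0],[0,0,0,0,0,0,0]]'
python3 - <<'E'
from h import *
s,p,R=st();e=np.array([.5555,.1436,.23])-p;print(p.round(4),(R.T@e).round(4),R.round(4).tolist(),np.round(s["joint_positions"],2))
E
```

```text
time: 15.98
position: [0.4481, -0.2764, 0.0492]
tool_rot: [-2.781, -1.462, -0.0]
ft_force: [-0.4, 0.3, 2.1]
grip_width: 0.139
grip_force: 30.0
time: 16.85
position: [0.4474, -0.2761, 0.208]
tool_rot: [-2.78, -1.461, 0.002]
ft_force: [-0.3, 0.0, -2.2]
grip_width: 0.136
grip_force: 30.0
[ 0.4474 -0.2761  0.208 ] [ 0.407  -0.149  -0.0218] [[0.5672, 0.8236, -0.0015], [0.8236, -0.5672, 0.0007], [-0.0002, -0.0016, -1.0]] [-0.33  0.07  0.88  1.8  -0.06  1.3  -0.04]
```

```bash
python3 -m handwheel '[[0,0.01,-0.004,-0.005,0,0,0],[0,0.03,-0.011,-0.015,0,0,0],[0,0.0407,-0.0149,0,0,0,0],[0,0.0407,-0.0149,0,0,0,0],[0,0.0407,-0.0149,0,0,0,0],[0,0.0407,-0.0149,0,0,0,0],[0,0.0407,-0.0149,0,0,0,0],[0,0.0407,-0.0149,0,0,0,0],[0,0.0407,-0.0149,0,0,0,0],[0,0.0407,-0.0149,0,0,0,0],[0,0.03,-0.011,0,0,0,0],[0,0.0114,-0.0038,0,0,0,0]]' >/dev/null
python3 -m handwheel '[[0,0,0,0,0,0,0],[0,0,0,0,0,0,0],[0,0,0,0,0,0,0]]'
cat > m.py <<'E'
from h import *
import sys
s,p,R=st();im,d,P=cloud("wrist");cv2.imwrite(sys.argv[1],im);np.save("pics/P.npy",P)
n=np.linalg.norm(P[...,:2]-p[:2],axis=2)
zt=p[2]-.003   # cup top
q=P[(abs(P[...,2]-zt)<.005)&(n<.034)]
print("cup top",len(q),q.mean(0).round(4) if len(q) else 0, cv2.minEnclosingCircle(q[:,:2].astype(np.float32)) if len(q) else 0)
c=(np.array([*p[:2],zt]));print("proj cap",proj("wrist",c),"bar",proj("wrist",np.array([.5555,.1436,.084])))
e=np.array([.5555,.1436,.095])-p;print(p.round(4),"tool err",(R.T@e).round(4),"tilt",R[2].round(4))
E
python3 m.py pics/w4.png
```

```text
time: 18.73
position: [0.5562, 0.1415, 0.2293]
tool_rot: [2.783, 1.458, 0.0]
ft_force: [-0.7, 0.1, 0.3]
grip_width: 0.135
grip_force: 30.0
cup top 2191 [0.5658 0.1544 0.2254] ((0.5559054017066956, 0.14029166102409363), 0.027762703597545624)
proj cap [321.79429987 245.13770804] bar [320.01451194 187.15824651]
[0.5562 0.1415 0.2293] tool err [ 0.0013 -0.0018  0.1343] tilt [ 2.e-04  2.e-04 -1.e+00]
```

View pics/w4.png

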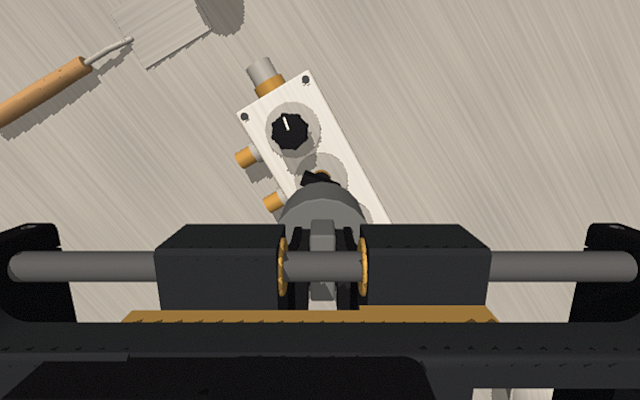

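The cap hangs at (321,215) below the fingers, with the bar at (318,178) partly hidden behind it. The cup circle fit puts the cap about 1.1 mm to −x of the TCP, so I'll shift for that and stop just above the bar.

```bash
python3 -m handwheel '[[0,0.0024,-0.0018,0.02,0,0,0],[0,0,0,0.04,0,0,0],[0,0,0,0.02,0,0,0],[0,0,0,0.006,0,0,0],[0,0,0,0,0,0,0],[0,0,0,0,0,0,0],[0,0,0,0,0,0,0]]'
python3 m.py pics/w5.png
python3 - <<'E'
from h import *
from scipy.optimize import least_squares
s,p,R=st();P=np.load("pics/P.npy")
q=P[(abs(P[...,2]-(p[2]-.003))<.004)&(np.linalg.norm(P[...,:2]-p[:2],axis=2)<.034)][:,:2]
h=cv2.convexHull(q.astype(np.float32))[:,0]-p[:2]
h=h[(np.linalg.norm(h,axis=1)>.02)&(h@R[:2,0]>.006)]
f=least_squares(lambda c:np.hypot(*(h-c).T)-.0277,[0,0],loss="soft_l1",f_scale=.001);c=f.x+p[:2]
print("cap centre",c.round(4),len(h),"need tool shift",(R[:2,:2].T@([.5554,.1437]-c)).round(4))
E
```

```text
time: 19.65
position: [0.5567, 0.1463, 0.1441]
tool_rot: [2.781, 1.461, 0.003]
ft_force: [-0.2, 0.2, -1.1]
grip_width: 0.133
grip_force: 30.0
cup top 2180 [0.5662 0.1593 0.1403] ((0.5562305450439453, 0.14489974081516266), 0.028066031634807587)
proj cap [321.70699872 244.77999248] bar [322.5201609  217.96834109]
[0.5567 0.1463 0.1441] tool err [-0.003   0.0005  0.0491] tilt [ 1.6e-03  9.0e-04 -1.0e+00]
cap centre [0.5563 0.1449] 20 need tool shift [-0.0015 -0.0001]
```

```bash
python3 -m handwheel '[[0,-0.0015,0,0,0,0,0],[0,0,0,0,0,0,0],[0,0,0,0,0,0,0],[0,0,0,0,0,0,0]]' | grep pos
cat > f.py <<'E'
from h import *
from scipy.optimize import least_squares
for i in range(2):
    s,p,R=st();P=cloud("wrist")[2]
    q=P[(abs(P[...,2]-(p[2]-.003))<.004)&(np.linalg.norm(P[...,:2]-p[:2],axis=2)<.034)][:,:2]
    h=cv2.convexHull(q.astype(np.float32))[:,0]-p[:2]
    h=h[(np.linalg.norm(h,axis=1)>.02)&(h@R[:2,0]>.006)]
    c=least_squares(lambda c:np.hypot(*(h-c).T)-.0277,[0,0],loss="soft_l1",f_scale=.001).x+p[:2]
    print("p",p.round(4),"cap",c.round(4),"shift",(R[:2,:2].T@([.5554,.1437]-c)).round(4),"dz",round(p[2]-.095,4),np.round(s["ft_force"],1))
E
python3 f.py
```

```text
position: [0.5552, 0.145, 0.1431]
p [0.5552 0.145  0.1431] cap [0.5547 0.1434] shift [0.0006 0.0004] dz 0.0481 [-0.1 -0.5 -1.3]
p [0.5552 0.145  0.1431] cap [0.5547 0.1435] shift [0.0006 0.0004] dz 0.0481 [ 0.3 -0.4 -1.5]
```

```bash
python3 -m handwheel '[[0,0.0004,0.0003,0.006,0,0,0],[0,0,0,0.006,0,0,0],[0,0,0,0.006,0,0,0]]'; python3 -m handwheel '[[0,0,0,0.008,0,0,0],[0,0,0,0.008,0,0,0],[0,0,0,0.006,0,0,0],[0,0,0,0.003,0,0,0],[0,0,0,0,0,0,0]]'; python3 f.py
```

```text
time: 20.68
position: [0.5555, 0.1451, 0.1244]
tool_rot: [-2.781, -1.461, 0.001]
ft_force: [0.5, 0.0, -1.3]
grip_width: 0.136
grip_force: 30.0
time: 21.3
position: [0.5556, 0.145, 0.0999]
tool_rot: [-2.781, -1.461, 0.0]
ft_force: [0.1, -0.7, -1.2]
grip_width: 0.136
grip_force: 30.0
p [0.5556 0.145  0.0999] cap [0.5551 0.1436] shift [0.0003 0.0001] dz 0.0049 [ 0.1 -0.7 -1.2]
p [0.5558 0.1451 0.1002] cap [0.5553 0.1437] shift [0.     0.0001] dz 0.0052 [ 0.1 -0.5 -0.3]
```

No contact and centred. I'll ease down the last 5 mm.

```bash
python3 -m handwheel '[[0,0,0,0.002,0,0,0],[0,0,0,0.002,0,0,0],[0,0,0,0,0,0,0]]'|grep -E "pos|ft"; python3 -m handwheel '[[0,0,0,0.001,0,0,0],[0,0,0,0,0,0,0]]'|grep -E "pos|ft"
```

```text
position: [0.5555, 0.1451, 0.0959]
ft_force: [0.5, 0.2, -0.9]
position: [0.5558, 0.1451, 0.0952]
ft_force: [0.1, 0.5, -1.1]
```

```bash
python3 -m handwheel '[[0,0,0,0.0007,0,0,0],[0,0,0,0,0,0,0]]'|grep -E "pos|ft"; python3 -m handwheel '[[0,0,0,0.0007,0,0,0],[0,0,0,0,0,0,0]]'|grep -E "pos|ft"
```

```text
position: [0.5558, 0.1452, 0.0951]
ft_force: [-2.5, -0.5, 5.0]
position: [0.5558, 0.1452, 0.0951]
ft_force: [-3.5, -1.0, 9.1]
```

Seated at the expected height. Release and withdraw.

```bash
python3 -m handwheel '[[0,0,0,-0.0008,0,0,0],[0.034,0,0,0,0,0,0],[0.034,0,0,0,0,0,0],[0.034,0,0,0,0,0,0],[0.034,0,0,0,0,0,0],[0.034,0,0,-0.01,0,0,0],[0.034,0,0,-0.03,0,0,0],[0.034,0,0,-0.05,0,0,0],[0.034,0,0,-0.03,0,0,0],[0.034,0,0,0,0,0,0],[0.034,0,0,0,0,0,0]]'
python3 - <<'E'
from h import *
s,p,R=st()
for cam in("wrist","top"):
    im,d,P=cloud(cam);n=np.linalg.norm(P[...,:2]-[.5554,.1437],axis=2)
    for lo,hi in((.105,.13),(.085,.1)):
        q=P[(P[...,2]>lo)&(P[...,2]<hi)&(n<.036)]
        print(cam,len(q),cv2.minAreaRect(q[:,:2].astype(np.float32)) if len(q) else 0,np.median(q,0).round(4) if len(q) else 0)
    cv2.imwrite(f"pics/end_{cam}.png",im)
E
```

```text
time: 23.9
position: [0.5553, 0.145, 0.2141]
tool_rot: [-2.781, -1.461, 0.001]
ft_force: [-0.2, 0.2, -0.4]
grip_width: 0.39
grip_force: 0.0
wrist 623 ((0.5557492971420288, 0.1437382698059082), (0.033846594393253326, 0.011755292303860188), 55.363365173339844) [0.5563 0.1447 0.117 ]
wrist 2268 ((0.5558918714523315, 0.14378029108047485), (0.05512497201561928, 0.054222188889980316), 53.768497467041016) [0.5587 0.1465 0.0911]
top 0 0 0
top 34 ((0.5585948824882507, 0.12168612331151962), (0.03613133728504181, 0.008302472531795502), 12.344385147094727) [0.5578 0.122  0.0927]
```

View pics/end_wrist.png

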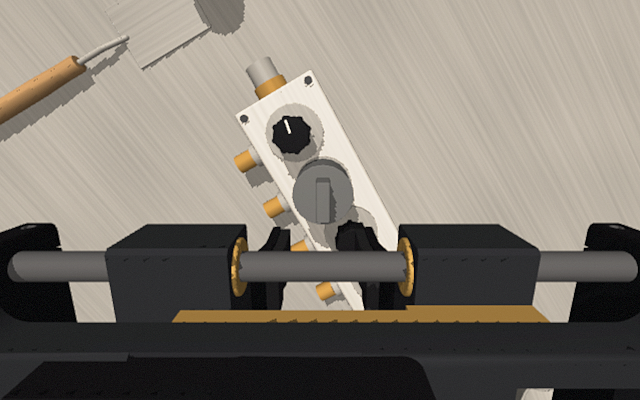

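The cap sits level over the bar valve at (323,193). The fin top is at 0.117 m, as expected, and the cap is centred to under 1 mm. The robot is clear, so I'll hand in.

```bash
python3 -c "
from bench import ctrl
print(ctrl.close_job())"
```

```text
the job is handed in; nothing more can be done
None
```

I nipped the bar valve up on its seat (about 0.2 N m felt, with friction uncertain by 0.06), set the grey cap over it centred to within about 1 mm, and handed the job in; no verdict came back.

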